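Seal check on the tallest and the shortest jar

TASK

Spot-check the seals of the four lidded jars of nuts: with the fingertips gently press the round button in the middle of the tallest jar's lid right down for a moment and let it spring back, then do the same to the shortest lidded jar. Only press: do not lift, shove or tip any jar, do not touch the other two lidded jars, and leave everything else where it stands. Finish with the hand drawn back a hand's breadth from all the jars.

Things in the scene. Friction and masses are not known exactly. Their poses are not given: they have to be found in the camera images.
- jar_tall: loose glass jar of nuts with a screwed-on silvery metal lid, the tallest of the four lidded jars: 86 mm in diameter, 155 mm high to the top of its test button, lid 80 mm across with its flat top 149 mm up. Origin: centre of its underside, z up.
- top_tall (a point): centre of the flat top of the test button in the lid of jar_tall, on the jar's axis (moves with the button). The button is a round metal disc of 36 mm (flat top 28 mm) standing 6 mm proud of the lid.
- button_tall (a joint): travel of the test button of jar_tall: 0 up, 0.005 m fully down (1 mm still proud of the lid). Springs back by itself; about 1 N starts it moving, about 5 N holds it fully down, then it is hard.
- jar_wide: loose glass jar of nuts with a screwed-on silvery metal lid, the fattest, second tallest of the four lidded jars: 104 mm in diameter, 128 mm high to the top of its test button, lid 92 mm across with its flat top 122 mm up. Origin: centre of its underside, z up.
- top_wide (a point): centre of the flat top of the test button in the lid of jar_wide, on the jar's axis (moves with the button). The button is a round metal disc of 36 mm (flat top 28 mm) standing 6 mm proud of the lid.
- button_wide (a joint): travel of the test button of jar_wide: 0 up, 0.005 m fully down (1 mm still proud of the lid). Springs back by itself; about 1 N starts it moving, about 5 N holds it fully down, then it is hard.
- jar_mid: loose glass jar of nuts with a screwed-on silvery metal lid, slim, third in height of the four lidded jars: 72 mm in diameter, 108 mm high to the top of its test button, lid 68 mm across with its flat top 102 mm up. Origin: centre of its underside, z up.
- top_mid (a point): centre of the flat top of the test button in the lid of jar_mid, on the jar's axis (moves with the button). The button is a round metal disc of 36 mm (flat top 28 mm) standing 6 mm proud of the lid.
- button_mid (a joint): travel of the test button of jar_mid: 0 up, 0.005 m fully down (1 mm still proud of the lid). Springs back by itself; about 1 N starts it moving, about 5 N holds it fully down, then it is hard.
- jar_short: loose glass jar of nuts with a screwed-on silvery metal lid, the shortest of the four lidded jars: 68 mm in diameter, 82 mm high to the top of its test button, lid 64 mm across with its flat top 76 mm up. Origin: centre of its underside, z up.
- top_short (a point): centre of the flat top of the test button in the lid of jar_short, on the jar's axis (moves with the button). The button is a round metal disc of 36 mm (flat top 28 mm) standing 6 mm proud of the lid.
- button_short (a joint): travel of the test button of jar_short: 0 up, 0.005 m fully down (1 mm still proud of the lid). Springs back by itself; about 1 N starts it moving, about 5 N holds it fully down, then it is hard.
- open_jar: loose empty open glass jar, 72 mm in diameter, 85 mm high. Bystander. Origin: centre of its underside.
- spice_jar: loose small glass jar with a white cap, 42 mm in diameter, 66 mm high. Bystander. Origin: centre of its underside.
- bands: loose stack of metal screw bands, 76 mm in diameter, 32 mm high. Bystander. Origin: centre of its underside.
- shaker: loose metal shaker top with holes, 60 mm in diameter, 20 mm high. Bystander. Origin: centre of its underside.
- spoon: loose metal spoon with a wooden handle, lying at the side. Bystander.

How it is judged (in metres and radians):
On the way, in this order (a step that is already met when the one before it is completed fails the run):
1. the button of the tallest jar is pressed down (at least 3.5 of its 5 mm) (value of joint button_tall above 0.0035 m), for 0.1 s.
2. it has been let go and is up again (value of joint button_tall below 0.0012 m), for 0.1 s.
3. the button of the shortest jar is pressed down (at least 3.5 of its 5 mm) (value of joint button_short above 0.0035 m), for 0.1 s.
4. it has been let go and is up again (value of joint button_short below 0.0012 m), for 0.1 s.
At the end, for the whole second after the job is handed in: Tallest jar's button pressed at least 3.5 mm and released, then the shortest's; all buttons up (within 1.2 mm), all four jars upright (0.1 rad), at rest and within 20 mm of where they stood, bystanders within 15 mm, and the gripper's grasp point over 70 mm from every button (distance of each of jar_tall, jar_wide, jar_mid, jar_short from where it was at the start of the episode below 0.02 m and angle between each of jar_tall, jar_wide, jar_mid, jar_short's own z axis and vertical below 0.1 rad and value of joint each of button_tall, button_wide, button_mid, button_short below 0.0012 m and linear speed of each of jar_tall, jar_wide, jar_mid, jar_short below 0.02 m/s and distance between the grasp point and top_tall above 0.07 m and distance between the grasp point and top_wide above 0.07 m and distance between the grasp point and top_mid above 0.07 m and distance between the grasp point and top_short above 0.07 m and distance of each of open_jar, spice_jar, bands, shaker, spoon from where it was at the start of the episode below 0.015 m); the robot touches nothing.
It fails at once if a lidded jar lifted, shoved more than 20 mm or tipped (distance of any of jar_tall, jar_wide, jar_mid, jar_short from where it was at the start of the episode above 0.02 m or height (world z) of any of jar_tall, jar_wide, jar_mid, jar_short above 0.01 m or angle between any of jar_tall, jar_wide, jar_mid, jar_short's own z axis and vertical above 0.2 rad).
It fails at once if a jar pressed too hard (over 25 N) (contact force between the fingers and jar_tall above 25 N or contact force between the fingers and jar_short above 25 N).
It fails at once if one of the other two lidded jars touched or its button pressed (value of joint any of button_wide, button_mid above 0.0015 m or contact force between any of the fingers, the arm and jar_wide above 1 N or contact force between any of the fingers, the arm and jar_mid above 1 N).
It fails at once if a bystander moved by more than 15 mm (distance of any of open_jar, spice_jar, bands, shaker, spoon from where it was at the start of the episode above 0.015 m).
It also fails if it takes over 48 s, if anything falls off the work surface, if the arm or the gripper's body presses on something with over 40 N, if the wrist force passes 120 N, or if a joint passes its speed limit or range.

ROBOT

A 6-joint arm with a two-finger parallel gripper is mounted at the origin on the work surface. World frame = base frame: x ahead of the robot, y to its left, z up, the work surface at z = 0. Lengths are in mm, angles in rad, forces in N, time in s.
With the tool pointing down it reaches from about 225 to 875 mm from the base axis. Payload 3.4 kg.
Tool frame: the origin (TCP) lies on the centre line of the jaws, within the pads' length; the fingertips stand 25 mm ahead of it and the grasp point (between the pads) lies 6 mm ahead of it; z points along the fingers, y is the direction in which the jaws open and shut (so a half turn about z gives the same grasp; the last joint's range is limited). The gripper opens to 85 mm and grips with 20 to 120 N. Pads are 22 mm wide; open, the fingers measure 114 mm over their backs; the gripper's body (76 mm by 85 mm) begins 54 mm behind the grasp point. The pads swing forward as they close: fully open they stand 13 mm farther back than shut.
Start: joints at [1.148, 0.276, 1.505, -0, 1.361, -0.121], TCP at [170.93, 549.042, 221.528] pointing down, gripper open.
Joint ranges: [-2.89, 2.89], [-0.75, 2.08], [0.22, 2.7], [-1.18, 4.32], [0.11, 2.71], [-2.7, 2.7]. Speed limits (rad/s): [2.57, 2.57, 3.14, 3.14, 3.14, 3.14].

INTERFACE

Orientations are given as a unit quaternion [w, x, y, z].
In Python, from station import readout, get_image, camera_info, ticket, finder gives the robot as it stands.
- The arm moves only by the tool carry_out, never from a script. Its argument "motion" is a list of rows, each a list of 5 numbers: the shift along the world's x, y, z in m, then the turn about the world's z in rad, then the opening in per cent of the stroke, from 0 (shut) to 100 (fully open). In form: [[x, y, z, twist, claw], ...]. A call has 1 to 20 rows; each row is the pose to reach, as a shift and turn from the pose measured when the call began; what a row does not reach only later rows make up. A row lasts 1/12 s, in which the tool goes at most 41.7 mm and 7.16 degrees, less where a joint would pass 70% of its speed; a pose out of reach is approached as far as the arm can. A call with a gripper value outside its range is refused whole. The fingers move at their own pace and stop on an object; "squeeze" is the grip in N (left out, the last holds). Time passes only in rows, so rows that repeat a pose let the fingers close. It gives the time, the measured TCP pose, the force and the opening at its end, in the units of the state.
- readout.read_state(): the state, without advancing time (a new reading comes with each control period).
- get_image(name): name is "scene" or "top" or "wrist"; returns the picture (384x512x3 uint8, red, green, blue); there is no depth.
- camera_info(name): a dict with "fx", "fy", "cx", "cy" (pixels), "extrinsics" (4x4, takes a point from camera to world coordinates); the wrist camera has in their place "hand_eye" (4x4, takes a point from camera to tool coordinates, whose origin is the TCP and whose axes are the flange's). Camera axes: x right, y down, z forward; pixel columns grow to the right and rows downward; lengths in mm; the calibration is good to about 2 mm. A picture is of the moment at which its call begins: read the wrist's pose just before it. camera_info takes no time and is no camera call.
- ticket.sign_off(): hands the job in, once; it reports no verdict.
Trained networks look in the newest picture that a camera, given by its name, has taken for a name from the list of things; names that differ only in an ending like _2 or _b are one class to them, and where a whole thing is asked for, a point or a joint stands for the part that bears it (a point fixed in the world has none). Each returns a list of dicts, best first, with "score" (0 to 1); they miss things now and then, are a little off and sometimes report something else, mostly with a low value. They report only what shows in the picture. A call takes as long as a camera call.
- finder.look_for(label, camera): "point" ([column, row] in pixels, amid what is visible of it).
- finder.outline_of(label, camera): "region" (384x512 bool, what is visible of it) and "point" ([column, row] in pixels, amid what is visible of it).
- finder.spot_point(label, camera): "point" ([column, row] in pixels: a listed point, or the origin of a listed thing).
The state is a dict: "time_s": time; "joints": joint angles; "dq": joint speeds; "tau": joint torques, N m; "tool_pos": TCP position; "tool_rot": TCP orientation; "force": force on the tool from outside, world axes, zero at the start; "ft_torque": the same for the moment, N m; "finger_gap": finger opening in mm.
Only numpy, scipy, OpenCV 4.12 (cv2) and the standard library are available. Lean on these libraries where they do the work, as an engineer would, in place of code of your own. Each camera call takes 0.05 s, during which the arm holds its last target.

## Working session

There is one attempt and no reset: what is moved stays moved. The work goes in short steps, Python scripts to look and compute and a tool call to move; the robot and the scene stay as the last step left them, time stands still between calls to the robot, and variables do not carry over. Pictures are saved under pics/ and viewed, and the job is handed in when it is done.

Besides the shell and the picture viewer there is one more tool, called as name(argument=value, ...), one argument or row to a line, values as JSON. carry_out: Moves the arm, as the interface text tells. Its arguments: {"type":"object","properties":{"motion":{"type":"array","items":{"type":"array","items":{"type":"number"}}},"squeeze":{"type":"number"}},"required":["motion"]}

```bash
mkdir -p pics; cat > h.py <<'E'
import numpy as np,cv2
from station import readout,get_image,camera_info,ticket,finder
def ray(cam,px):
    c=camera_info(cam);T=np.array(c["extrinsics"])
    d=T[:3,:3]@np.array([(px[0]-c["cx"])/c["fx"],(px[1]-c["cy"])/c["fy"],1.])
    return T[:3,3],d
def atz(cam,px,z):
    o,d=ray(cam,px);return o+d*(z-o[2])/d[2]
def tri(a,b):
    A=np.zeros((3,3));v=np.zeros(3)
    for o,d in (a,b):
        d=d/np.linalg.norm(d);P=np.eye(3)-np.outer(d,d);A+=P;v+=P@o
    return np.linalg.solve(A,v)
def save(im,n): cv2.imwrite(n,cv2.cvtColor(im,cv2.COLOR_RGB2BGR))
E
python3 - <<'E'
from h import *
for c in("top","scene"):
    save(get_image(c),f"pics/{c}0.png")
    print(c,camera_info(c))
Z=dict(tall=155,wide=128,mid=108,short=82)
for n,z in Z.items():
    for c in("top","scene"):
        for r in finder.spot_point("top_"+n,c)[:3]:
            print(n,c,r["point"],round(r["score"],2),atz(c,r["point"],z).round(1))
print(readout.read_state())
E
```

```text
top {'fx': 482.24420103154324, 'fy': 482.24420103154324, 'cx': 260.0492523068568, 'cy': 186.41635172058056, 'extrinsics': array([[ 1.00784871e-01, -9.74828458e-01,  1.98876565e-01,
         2.67234665e+02],
       [-9.94903187e-01, -9.81130592e-02,  2.32696463e-02,
        -4.54748223e+01],
       [-3.17152522e-03, -2.00208156e-01, -9.79748251e-01,
         1.46991145e+03],
       [ 0.00000000e+00,  0.00000000e+00,  0.00000000e+00,
         1.00000000e+00]])}
scene {'fx': 421.2617588639272, 'fy': 421.2617588639272, 'cx': 251.14386666437477, 'cy': 188.61687323561137, 'extrinsics': array([[ 8.81082761e-01,  2.75007994e-01, -3.84790555e-01,
         9.56871801e+02],
       [ 4.72464687e-01, -5.49078349e-01,  6.89412856e-01,
        -7.67031389e+02],
       [-2.16861162e-02, -7.89229732e-01, -6.13715034e-01,
         8.02899288e+02],
       [ 0.00000000e+00,  0.00000000e+00,  0.00000000e+00,
         1.00000000e+00]])}
tall top [272.0, 152.5] 0.43 [634.8 -38.  155. ]
tall scene [276.1, 244.3] 0.58 [ 690.  -186.2  155. ]
tall scene [280.7, 199.2] 0.56 [634.4 -43.9 155. ]
wide top [164.0, 
[... 354 characters left out ...]
163.6] 0.49 [467.7 161.6  82. ]
{'time_s': 0.5, 'joints': array([ 1.14802310e+00,  2.75904666e-01,  1.50493050e+00,  2.82124522e-05,
        1.36069903e+00, -1.21003223e-01]), 'dq': array([ 0.00172786, -0.00029144, -0.00278245,  0.00106032, -0.00030046,
        0.00056413]), 'tau': array([-1.68828577e-03, -4.16260993e+01, -2.45877260e+01, -3.01632690e-04,
        1.77922015e-03, -1.71225781e-05]), 'tool_pos': array([170.90136774, 549.03610493, 221.51317163]), 'tool_rot': array([-5.43912339e-06,  1.50316046e-01,  9.88637995e-01,  3.18628941e-05]), 'force': array([-0.36828548,  0.17664699,  0.48502817]), 'ft_torque': array([0.04111037, 0.00118548, 0.02005178]), 'finger_gap': 85.52612401104139}
```

View pics/top0.png

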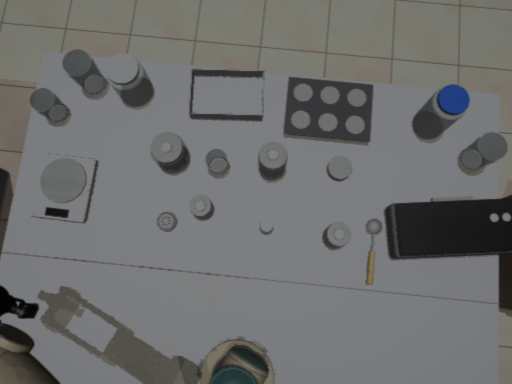

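View pics/scene0.png

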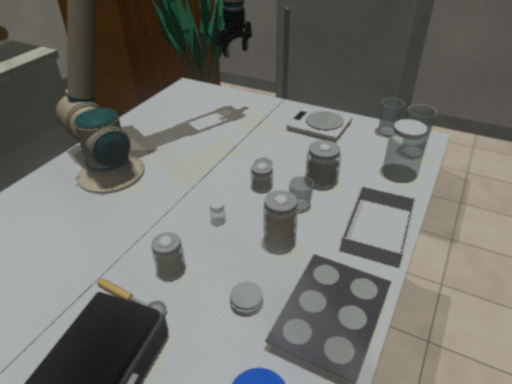

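The top view shows the tall lid at about (272,154), short at (200,206), wide at (168,148) and mid at (339,234). I'll refine the tall and short buttons.

```bash
python3 - <<'E'
from h import *
t=get_image("top");s=get_image("scene")
P={"tall":((272,153),(280,199)),"short":((199,206),(260,163))}
rows=[]
for n,(a,b) in P.items():
    r=[]
    for im,(x,y) in((t,a),(s,b)):
        r.append(cv2.resize(im[y-20:y+20,x-25:x+25],(400,300),interpolation=cv2.INTER_CUBIC) if 0 else cv2.resize(im[y-18:y+18,x-24:x+24],(384,288),interpolation=cv2.INTER_CUBIC))
    rows.append(np.hstack(r))
save(np.clip(np.vstack(rows)*1.0,0,255).astype(np.uint8),"pics/z.png")
E
```

```text
(no output)
```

View pics/z.png

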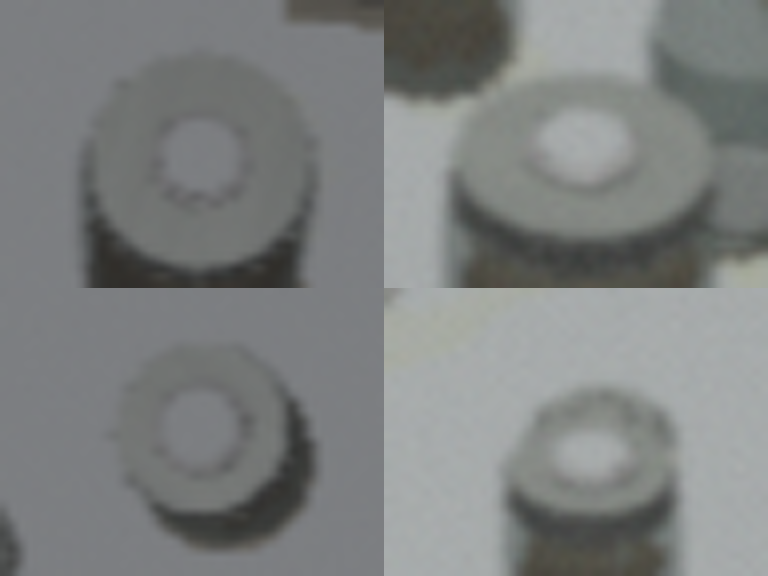

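```bash
python3 - <<'E'
from h import *
for a,b,z in(((272.8,153.9),(280.6,198.6),155),((199.6,204.6),(261.5,165.1),82)):
    print(atz("top",a,z).round(1),atz("scene",b,z).round(1),tri(ray("top",a),ray("scene",b)).round(1))
for a,z in (((217,160),85),((166,220),66),((266,226),60),((339,234),108),((168,147),128)): print(atz("top",a,z).round(0))
print(camera_info("wrist"))
E
```

```text
[630.9 -40.6 155. ] [633.2 -42.  155. ] [631.9 -40.3 153.1]
[477.5 157.4  82. ] [478.4 158.   82. ] [477.9 157.8  81.9]
[615. 122.  85.]
[425. 252.  66.]
[437. -41.  60.]
[ 430. -249.  108.]
[629. 263. 128.]
{'fx': 321.73202546743175, 'fy': 321.73202546743175, 'cx': 254.5571619182338, 'cy': 188.8465162702193, 'hand_eye': array([[ 2.30145444e-04, -9.63567065e-01, -2.67466744e-01,
         6.85501577e+01],
       [ 9.99999357e-01,  5.18715646e-04, -1.00824503e-03,
         2.90150647e-01],
       [ 1.11025089e-03, -2.67466340e-01,  9.63566565e-01,
        -1.52630363e+02],
       [ 0.00000000e+00,  0.00000000e+00,  0.00000000e+00,
         1.00000000e+00]])}
```

carry_out(
  motion=[
    [0.012,-0.015,0.02,0,0],
    [0.035,-0.045,0.025,0,0],
    [0.06,-0.077,0.025,0,0],
    [0.085,-0.109,0.025,0,0],
    [0.11,-0.141,0.025,0,0],
    [0.135,-0.173,0.025,0,0],
    [0.16,-0.205,0.025,0,0],
    [0.185,-0.237,0.025,0,0],
    [0.21,-0.269,0.025,0,0],
    [0.235,-0.301,0.025,0,0],
    [0.26,-0.333,0.025,0,0],
    [0.285,-0.365,0.025,0,0],
    [0.31,-0.397,0.025,0,0],
    [0.335,-0.429,0.025,0,0],
    [0.36,-0.461,0.025,0,0],
    [0.385,-0.493,0.025,0,0],
    [0.41,-0.525,0.025,0,0],
    [0.435,-0.557,0.025,0,0],
    [0.455,-0.582,0.025,0,0],
    [0.461,-0.59,0.025,0,0],
  ],
  squeeze=20,
)

```text
time_s: 2.27
tool_pos: [635.0, -45.6, 245.7]
tool_rot: [0.001, 0.152, 0.988, -0.001]
force: [0.8, -0.0, 0.4]
finger_gap: -0.3
```

```bash
python3 - <<'E'
from h import *
from scipy.spatial.transform import Rotation as R
get_image("scene")
s=readout.read_state();print(s["time_s"],s["tool_pos"],s["tool_rot"],s["force"],s["finger_gap"])
im=get_image("wrist");save(im,"pics/w1.png");save(get_image("scene"),"pics/s1.png")
c=camera_info("wrist");H=np.array(c["hand_eye"]);q=s["tool_rot"];Rm=R.from_quat([q[1],q[2],q[3],q[0]]).as_matrix()
def watz(p,z):
    d=Rm@H[:3,:3]@np.array([(p[0]-c["cx"])/c["fx"],(p[1]-c["cy"])/c["fy"],1]);o=Rm@H[:3,3]+s["tool_pos"]
    return o+d*(z-o[2])/d[2]
for r in finder.spot_point("top_tall","wrist")[:3]: print(r, watz(r["point"],155).round(1))
E
```

```text
2.3167 [634.59951872 -45.24675732 245.46289776] [ 6.15358752e-04  1.52238372e-01  9.88343232e-01 -8.69382073e-04] [ 1.14115044 -1.11141661 -0.11191062] -0.03271579274567577
{'point': [262.1, 181.1], 'score': 0.85} [629.5 -37.6 155. ]
```

View pics/w1.png

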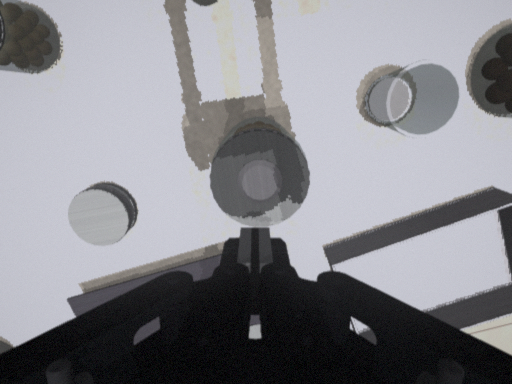

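View pics/s1.png

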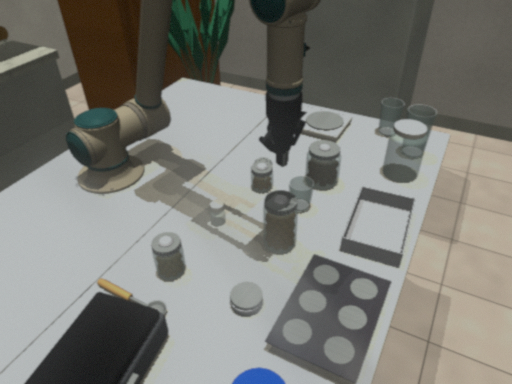

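The tall button is at about (262,181) in the wrist image, just ahead of the shut tips at (255,230). The jar is free of anything near it. I'll settle first, then measure again.

```bash
cat >> h.py <<'E'
from scipy.spatial.transform import Rotation as R
def wr(n,lab,z):
    get_image("scene")
    s=readout.read_state();im=get_image("wrist");save(im,f"pics/{n}.png")
    c=camera_info("wrist");H=np.array(c["hand_eye"]);q=s["tool_rot"];Rm=R.from_quat([q[1],q[2],q[3],q[0]]).as_matrix()
    def watz(p,z):
        d=Rm@H[:3,:3]@np.array([(p[0]-c["cx"])/c["fx"],(p[1]-c["cy"])/c["fy"],1]);o=Rm@H[:3,3]+s["tool_pos"]
        return o+d*(z-o[2])/d[2]
    print(s["time_s"],s["tool_pos"].round(2),s["force"].round(2),"tilt",Rm[:,2].round(3))
    for r in finder.spot_point(lab,"wrist")[:2]: print(r, watz(r["point"],z).round(1))
    T=np.array(camera_info("scene")["extrinsics"]);k=camera_info("scene")
    p=np.linalg.inv(T)@np.append(s["tool_pos"]+25*Rm[:,2],1);print("tip in scene",k["fx"]*p[0]/p[2]+k["cx"],k["fy"]*p[1]/p[2]+k["cy"])
E
python3 -c "
from h import *
wr('w2','top_tall',155)"
```

```text
2.5167 [630.85 -39.55 246.59] [-1.33 -0.31 -0.26] tilt [-0.001  0.001 -1.   ]
{'point': [253.9, 187.3], 'score': 0.76} [628.7 -39.3 155. ]
{'point': [508.3, 78.0], 'score': 0.24} [605.1 159.6 155. ]
tip in scene 280.71206996264243 175.62599582187795
```

carry_out(
  motion=[
    [0,0,-0.01,0,0],
    [0,0,-0.025,0,0],
    [0,0,-0.04,0,0],
    [0,0,-0.05,0,0],
    [0,0,-0.056,0,0],
    [0,0,-0.056,0,0],
    [0,0,-0.056,0,0],
    [0,0,-0.056,0,0],
  ],
)

```text
time_s: 3.28
tool_pos: [631.4, -39.3, 191.8]
tool_rot: [0.001, 0.149, 0.989, 0.0]
force: [0.3, -0.0, 0.3]
finger_gap: -0.2
```

```bash
python3 -c "
from h import *
wr('w3','top_tall',155)
im=get_image('scene')[140:230,220:340];save(cv2.resize(im,(720,540),interpolation=cv2.INTER_CUBIC),'pics/s3.png')"
```

```text
3.3333 [631.56 -39.35 191.97] [-0.67 -0.08 -0.9 ] tilt [ 0.002  0.    -1.   ]
{'point': [254.3, 208.1], 'score': 0.93} [628.3 -38.4 155. ]
tip in scene 280.55345698622887 193.95083004186282
```

View pics/s3.png

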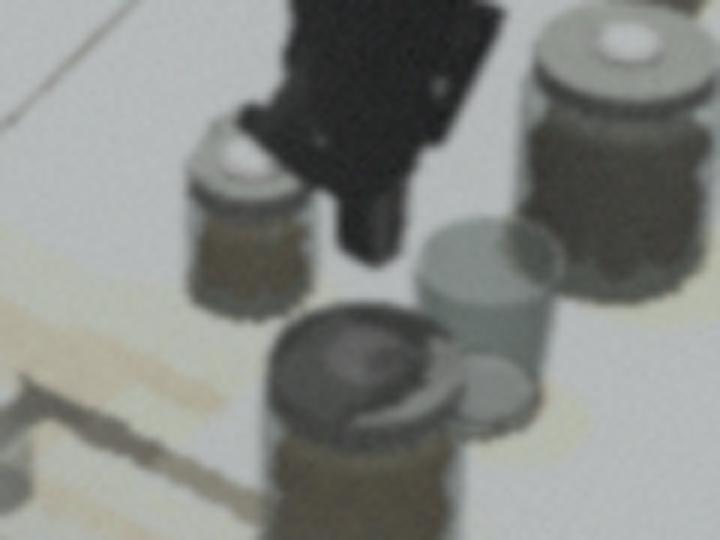

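View pics/w3.png

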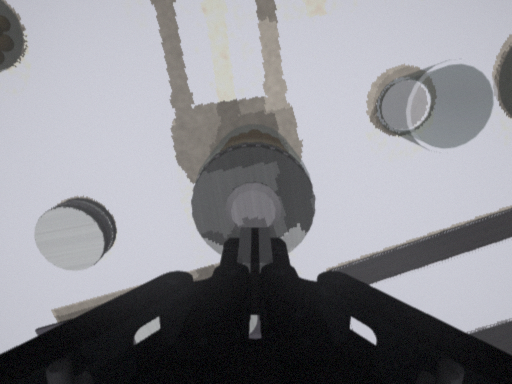

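The button sits in front of the tips and lines up with the tool axis. In the scene view the tips appear at row 183 against a predicted 194, so they may be higher than computed. I'll go down in small guarded steps and watch the force.

carry_out(
  motion=[
    [-0.001,0,-0.002,0,0],
    [-0.001,0,-0.004,0,0],
    [-0.001,0,-0.006,0,0],
    [-0.001,0,-0.008,0,0],
    [-0.001,0,-0.008,0,0],
    [-0.001,0,-0.008,0,0],
  ],
)

```text
time_s: 3.98
tool_pos: [630.2, -39.4, 183.4]
tool_rot: [0.0, 0.149, 0.989, 0.0]
force: [-0.3, 0.2, -0.4]
finger_gap: 0.1
```

```bash
cat > v.py <<'E'
import sys
from h import *
n=sys.argv[1];x,y=map(int,sys.argv[2:4])
s=readout.read_state();print(s["time_s"],s["tool_pos"].round(2),s["force"].round(2))
im=get_image('scene')[y-30:y+30,x-40:x+40];save(cv2.resize(im,(640,480),interpolation=cv2.INTER_CUBIC),f'pics/{n}.png')
s=readout.read_state();print(s["time_s"],s["tool_pos"].round(2),s["force"].round(2))
E
python3 v.py s4 280 190
```

```text
3.9833 [630.19 -39.39 183.4 ] [-0.35  0.21 -0.43]
4.0333 [630.33 -39.43 183.58] [-0.6  -0.22 -0.3 ]
```

View pics/s4.png

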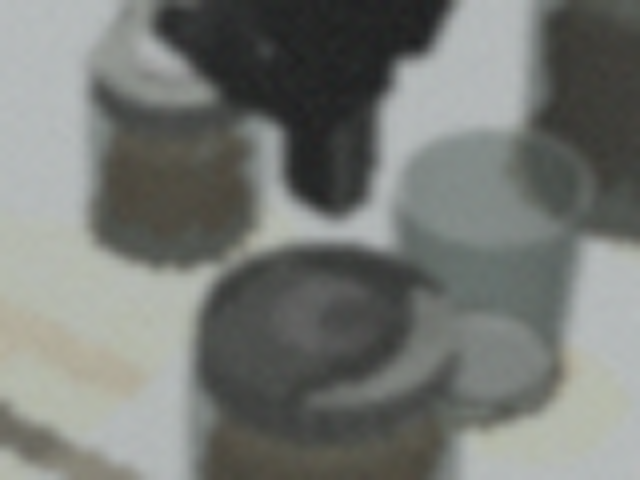

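The picture shows the tips at (282,187) and the button at (280,199), so the gap is bigger than the nominal 3 mm. I'll keep stepping down with force checks, and note that contact may come at either height.

carry_out(
  motion=[
    [0,0,-0.001,0,0],
    [0,0,-0.002,0,0],
    [0,0,-0.003,0,0],
    [0,0,-0.004,0,0],
    [0,0,-0.005,0,0],
    [0,0,-0.005,0,0],
  ],
)

```text
time_s: 4.53
tool_pos: [630.2, -39.4, 178.3]
tool_rot: [0.0, 0.15, 0.989, 0.0]
force: [-0.5, -0.3, 0.0]
finger_gap: 0.1
```

```bash
python3 v.py s5 280 190
```

```text
4.5333 [630.16 -39.41 178.3 ] [-0.55 -0.3   0.03]
4.5833 [630.24 -39.37 178.43] [ 0.78 -0.56 -0.06]
```

View pics/s5.png

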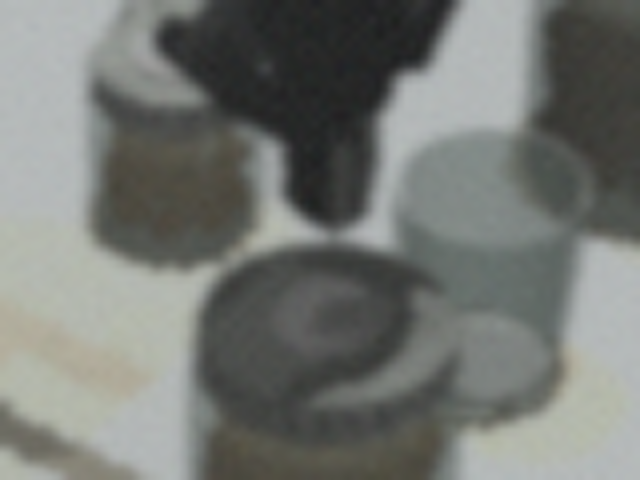

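carry_out(
  motion=[
    [0,0,-0.001,0,0],
    [0,0,-0.002,0,0],
    [0,0,-0.003,0,0],
    [0,0,-0.004,0,0],
    [0,0,-0.004,0,0],
  ],
)

```text
time_s: 5.0
tool_pos: [630.1, -39.4, 174.1]
tool_rot: [0.0, 0.15, 0.989, 0.0]
force: [-0.0, -0.3, 0.1]
finger_gap: -0.1
```

carry_out(
  motion=[
    [0,0,-0.001,0,0],
    [0,0,-0.002,0,0],
    [0,0,-0.003,0,0],
    [0,0,-0.004,0,0],
    [0,0,-0.004,0,0],
  ],
)

```text
time_s: 5.42
tool_pos: [629.9, -39.3, 169.8]
tool_rot: [-0.0, 0.149, 0.989, 0.0]
force: [0.3, 0.7, 0.9]
finger_gap: 0.2
```

```bash
python3 v.py s6 280 190;python3 -c "
from h import *
wr('w6','top_tall',155)"
```

```text
5.4167 [629.94 -39.32 169.84] [0.25 0.71 0.89]
5.4667 [630.02 -39.36 170.  ] [ 0.25  0.41 -0.09]
5.5167 [630.04 -39.37 170.07] [-0.28  0.97 -0.33] tilt [ 0.     0.001 -1.   ]
{'point': [252.5, 225.5], 'score': 0.89} [629.  -40.1 155. ]
tip in scene 279.78276665059053 200.7709293020941
```

View pics/s6.png

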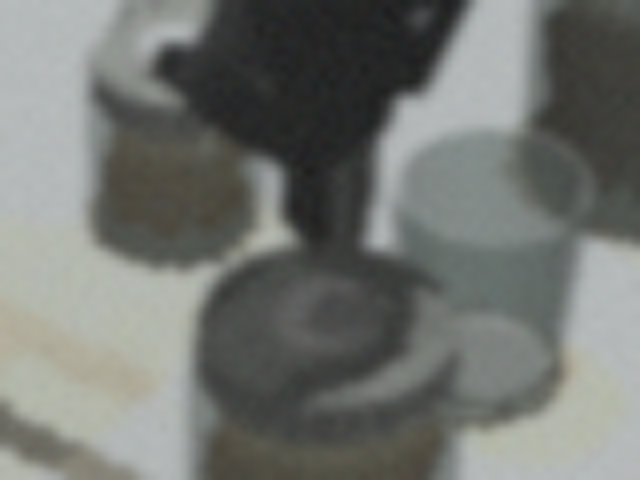

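View pics/w6.png

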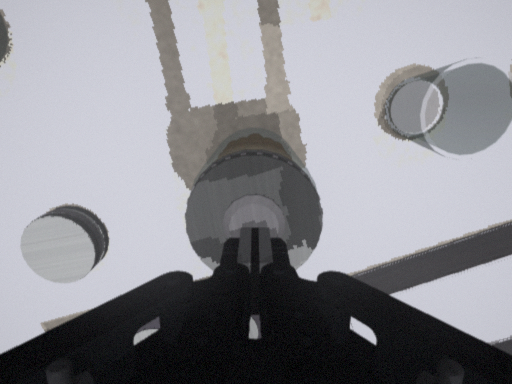

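Still no contact at TCP z = 170. Both views fit tips on the tool axis but shorter than stated, roughly level with the TCP. I'll continue the guarded descent.

carry_out(
  motion=[
    [0,0,-0.001,0,0],
    [0,0,-0.002,0,0],
    [0,0,-0.003,0,0],
    [0,0,-0.004,0,0],
    [0,0,-0.004,0,0],
  ],
)

```text
time_s: 6.03
tool_pos: [629.9, -39.3, 165.9]
tool_rot: [-0.0, 0.15, 0.989, 0.0]
force: [0.3, -0.4, 0.1]
finger_gap: 0.0
```

```bash
python3 v.py s7 280 190;python3 -c "
from h import *
im=get_image('top');save(cv2.resize(im[125:185,230:310],(640,480),interpolation=cv2.INTER_CUBIC),'pics/t7.png')"
```

```text
6.0333 [629.93 -39.32 165.85] [ 0.32 -0.45  0.11]
6.0833 [629.98 -39.33 165.96] [-0.46 -0.12 -0.1 ]
```

View pics/s7.png

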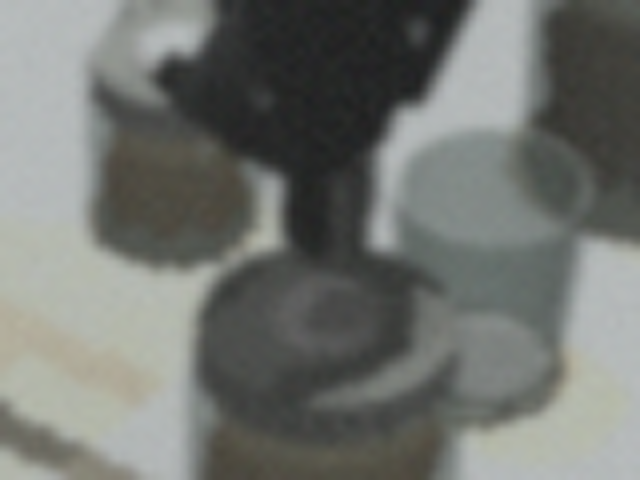

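View pics/t7.png

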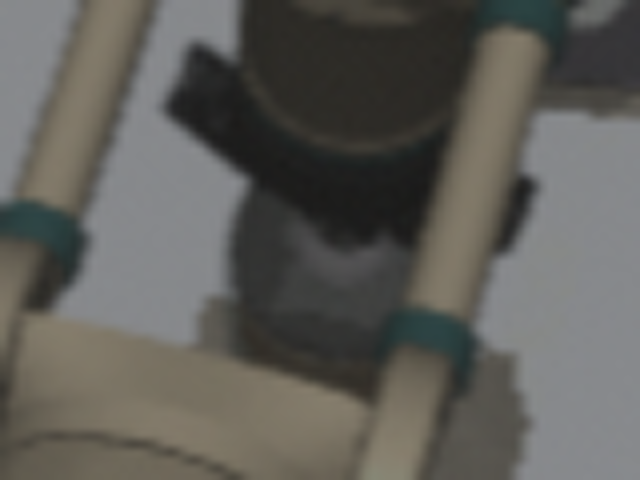

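```bash
python3 -c "
import cv2,numpy as np
o=[]
for n in('s5','s7'):
    a=cv2.imread(f'pics/{n}.png').astype(float)[150:400,180:500]
    o.append(np.clip((a-25)*3,0,255))
a=np.hstack(o);cv2.imwrite('pics/e7.png',cv2.resize(a,(800,312)))
"
```

```text
[ WARN:0@0.072] global loadsave.cpp:1063 imwrite_ Unsupported depth image for selected encoder is fallbacked to CV_8U.
```

View pics/e7.png

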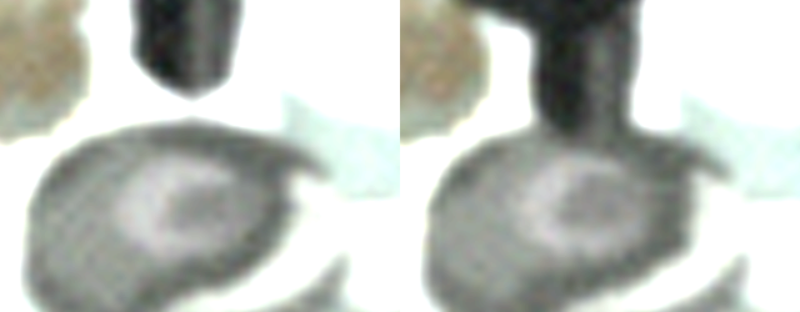

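The enhanced picture shows the tips in front of the lid's far edge, still about 20 mm above the button. I'll continue down.

carry_out(
  motion=[
    [0,0,-0.001,0,0],
    [0,0,-0.002,0,0],
    [0,0,-0.003,0,0],
    [0,0,-0.004,0,0],
    [0,0,-0.005,0,0],
    [0,0,-0.005,0,0],
  ],
)

```text
time_s: 6.63
tool_pos: [629.9, -39.4, 160.8]
tool_rot: [-0.0, 0.15, 0.989, 0.0]
force: [0.4, -1.0, -0.1]
finger_gap: 0.0
```

carry_out(
  motion=[
    [0,0,-0.001,0,0],
    [0,0,-0.002,0,0],
    [0,0,-0.003,0,0],
    [0,0,-0.004,0,0],
    [0,0,-0.005,0,0],
    [0,0,-0.005,0,0],
  ],
)

```text
time_s: 7.13
tool_pos: [629.8, -39.3, 155.5]
tool_rot: [-0.0, 0.149, 0.989, 0.0]
force: [-0.3, 0.3, 0.9]
finger_gap: 0.2
```

```bash
cat >> v.py <<'E'
w=get_image('wrist')
e=lambda a:np.clip((a.astype(float)-20)*2.5,0,255).astype(np.uint8)
b=cv2.resize(im[10:50,15:65],(400,320),interpolation=cv2.INTER_CUBIC)
c=cv2.resize(w[180:300,180:330],(400,320),interpolation=cv2.INTER_CUBIC)
save(np.hstack([e(b),e(c)]),f'pics/{n}e.png')
E
python3 v.py s8 280 190
```

```text
7.1333 [629.77 -39.3  155.5 ] [-0.35  0.3   0.88]
7.1833 [629.8  -39.29 155.6 ] [-0.51  0.99  0.2 ]
```

View pics/s8e.png

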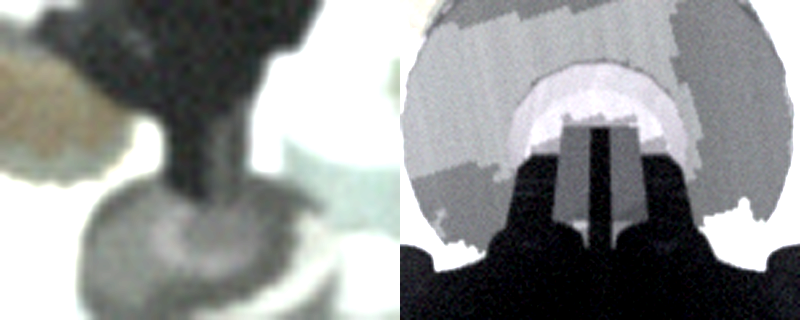

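carry_out(
  motion=[
    [0,0,-0.001,0,0],
    [0,0,-0.002,0,0],
    [0,0,-0.003,0,0],
    [0,0,-0.004,0,0],
    [0,0,-0.004,0,0],
  ],
)

```text
time_s: 7.65
tool_pos: [629.7, -39.3, 151.4]
tool_rot: [-0.001, 0.15, 0.989, 0.0]
force: [-1.1, 0.5, -0.1]
finger_gap: -0.1
```

carry_out(
  motion=[
    [0,0,-0.001,0,0],
    [0,0,-0.002,0,0],
    [0,0,-0.003,0,0],
    [0,0,-0.003,0,0],
  ],
)

```text
time_s: 7.98
tool_pos: [629.5, -39.3, 148.1]
tool_rot: [-0.001, 0.149, 0.989, 0.0]
force: [-0.5, -0.2, 0.0]
finger_gap: 0.0
```

```bash
python3 v.py s9 280 190
```

```text
7.9833 [629.52 -39.27 148.09] [-0.52 -0.15  0.02]
8.0333 [629.62 -39.27 148.23] [-0.34  0.54 -0.37]
```

View pics/s9e.png

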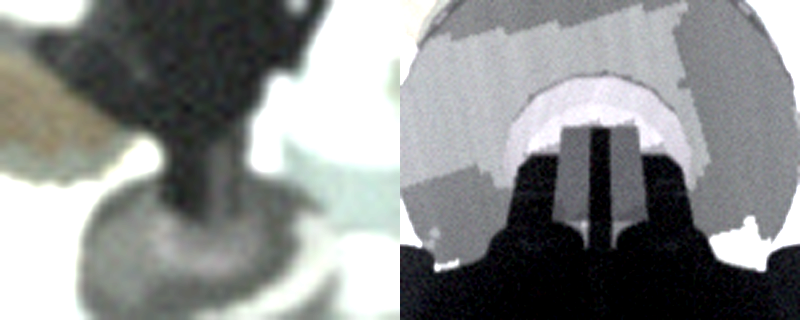

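carry_out(
  motion=[
    [0,0,-0.001,0,0],
    [0,0,-0.002,0,0],
    [0,0,-0.002,0,0],
    [0,0,-0.002,0,0],
  ],
)

```text
time_s: 8.42
tool_pos: [629.6, -39.3, 146.2]
tool_rot: [-0.001, 0.15, 0.989, 0.0]
force: [0.0, 0.2, 0.1]
finger_gap: 0.1
```

carry_out(
  motion=[
    [0,0,-0.001,0,0],
    [0,0,-0.002,0,0],
    [0,0,-0.002,0,0],
    [0,0,-0.002,0,0],
  ],
)

```text
time_s: 8.75
tool_pos: [629.8, -39.3, 144.4]
tool_rot: [-0.0, 0.15, 0.989, 0.0]
force: [0.7, -0.1, 1.4]
finger_gap: -0.3
```

```bash
python3 v.py s10 280 190
```

```text
8.75 [629.75 -39.31 144.42] [ 0.7  -0.11  1.43]
8.8 [629.76 -39.31 144.46] [-0.66 -0.93  2.17]
```

View pics/s10e.png

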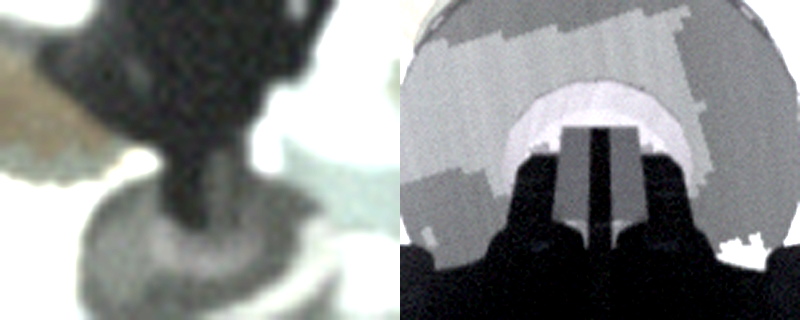

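Force has begun to rise (about 2 N), so the tips are on the button with TCP z near 145. I'll press on.

carry_out(
  motion=[
    [0,0,-0.001,0,0],
    [0,0,-0.002,0,0],
    [0,0,-0.003,0,0],
    [0,0,-0.003,0,0],
    [0,0,-0.003,0,0],
  ],
)

```text
time_s: 9.27
tool_pos: [629.8, -39.3, 141.7]
tool_rot: [-0.0, 0.15, 0.989, 0.0]
force: [-0.4, 0.2, 3.4]
finger_gap: 0.5
```

```bash
python3 v.py s11 280 190
```

```text
9.2667 [629.77 -39.32 141.68] [-0.39  0.2   3.44]
9.3167 [629.81 -39.32 141.71] [-0.22 -0.02  3.93]
```

View pics/s11e.png

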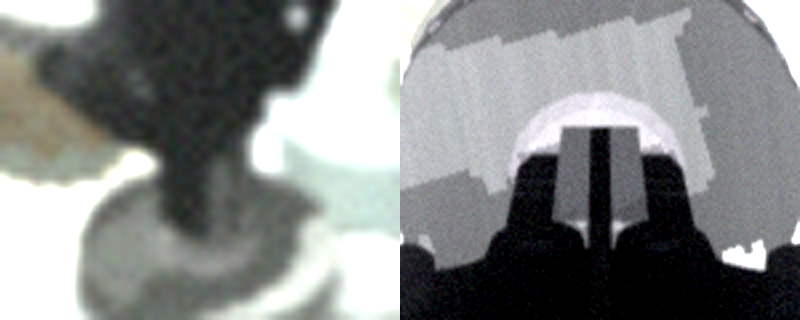

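carry_out(
  motion=[
    [0,0,-0.001,0,0],
    [0,0,-0.002,0,0],
    [0,0,-0.002,0,0],
    [0,0,-0.002,0,0],
  ],
)

```text
time_s: 9.7
tool_pos: [629.8, -39.3, 140.3]
tool_rot: [-0.0, 0.149, 0.989, 0.0]
force: [-1.5, -0.4, 5.9]
finger_gap: 0.2
```

```bash
python3 v.py s12 280 190
```

```text
9.7 [629.82 -39.34 140.25] [-1.49 -0.37  5.9 ]
9.75 [629.81 -39.32 140.24] [-0.95  1.26  5.98]
```

View pics/s12e.png

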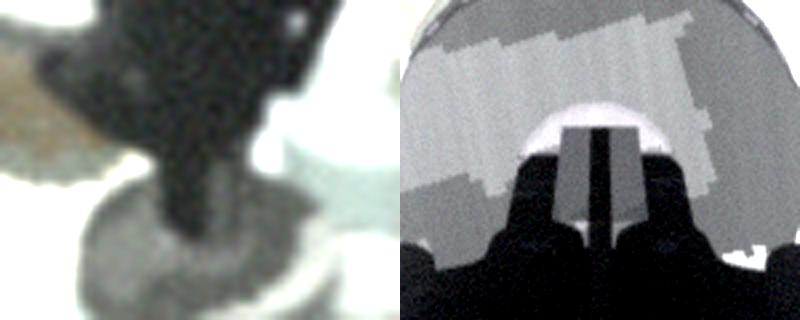

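It read 6 N and stopped at TCP z = 140.2, so the button is fully down. The tips therefore stand about 10 mm ahead of the TCP. I'll release and move over the short jar.

carry_out(
  motion=[
    [0,0,0.004,0,0],
    [0,0,0.012,0,0],
    [0,0,0.03,0,0],
    [0,0,0.05,0,0],
    [-0.01,0.013,0.06,0,0],
    [-0.026,0.034,0.06,0,0],
    [-0.045,0.058,0.06,0,0],
    [-0.064,0.083,0.06,0,0],
    [-0.083,0.107,0.06,0,0],
    [-0.102,0.132,0.06,0,0],
    [-0.12,0.155,0.05,0,0],
    [-0.136,0.176,0.04,0,0],
    [-0.146,0.189,0.02,0,0],
    [-0.152,0.197,0,0,0],
    [-0.152,0.197,-0.02,0,0],
    [-0.152,0.197,-0.03,0,0],
    [-0.152,0.197,-0.03,0,0],
    [-0.152,0.197,-0.03,0,0],
    [-0.152,0.197,-0.03,0,0],
  ],
)

```text
time_s: 11.38
tool_pos: [478.7, 157.7, 111.1]
tool_rot: [0.001, 0.15, 0.989, 0.001]
force: [-0.4, -0.3, 0.6]
finger_gap: 0.2
```

```bash
python3 -c "
from h import *
wr('w13','top_short',82)
save(get_image('scene'),'pics/s13.png')"
```

```text
11.4333 [478.95 157.67 111.37] [-0.46  0.38 -0.33] tilt [ 0.002  0.001 -1.   ]
{'point': [255.4, 212.5], 'score': 0.79} [476.  159.3  82. ]
{'point': [19.8, 205.3], 'score': 0.27} [430.2  26.7  82. ]
tip in scene 261.6315986770871 164.01097010516224
```

View pics/w13.png

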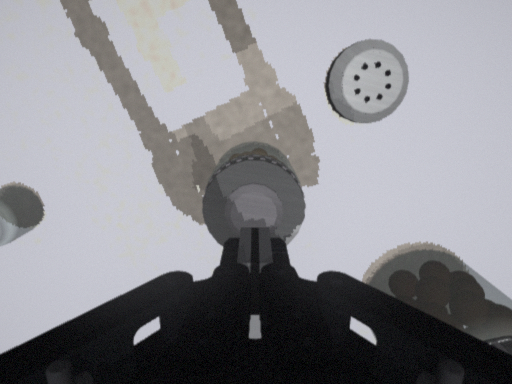

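View pics/s13.png

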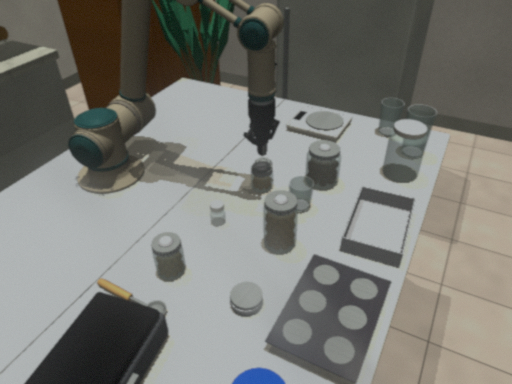

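The tall jar stands unmoved with its bright button up at (281,199). The tips are above the short jar. I'll descend to just above its button.

carry_out(
  motion=[
    [-0.001,0.0005,-0.006,0,0],
    [-0.0015,0.0005,-0.014,0,0],
    [-0.0015,0.0005,-0.022,0,0],
    [-0.0015,0.0005,-0.028,0,0],
    [-0.0015,0.0005,-0.032,0,0],
    [-0.0015,0.0005,-0.034,0,0],
    [-0.0015,0.0005,-0.035,0,0],
    [-0.0015,0.0005,-0.035,0,0],
    [-0.0015,0.0005,-0.035,0,0],
  ],
)

```text
time_s: 12.33
tool_pos: [477.4, 158.1, 76.3]
tool_rot: [0.001, 0.15, 0.989, 0.001]
force: [0.3, 0.9, -0.1]
finger_gap: -0.5
```

```bash
python3 v.py s14 262 160
```

```text
12.3333 [477.39 158.13  76.27] [ 0.34  0.9  -0.14]
12.3833 [477.43 158.13  76.35] [ 1.36 -0.71  0.07]
```

View pics/s14e.png

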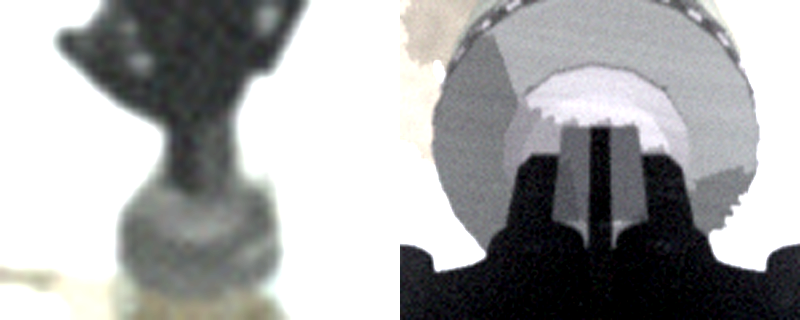

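carry_out(
  motion=[
    [-0.0015,0.0005,-0.001,0,0],
    [-0.0015,0.0005,-0.002,0,0],
    [-0.0015,0.0005,-0.003,0,0],
    [-0.0015,0.0005,-0.004,0,0],
    [-0.0015,0.0005,-0.005,0,0],
    [-0.0015,0.0005,-0.005,0,0],
  ],
)

```text
time_s: 12.93
tool_pos: [475.9, 158.7, 71.4]
tool_rot: [0.001, 0.15, 0.989, 0.001]
force: [-0.3, 0.7, 1.5]
finger_gap: 0.1
```

carry_out(
  motion=[
    [0,0,-0.001,0,0],
    [0,0,-0.002,0,0],
    [0,0,-0.0025,0,0],
    [0,0,-0.0025,0,0],
  ],
)

```text
time_s: 13.27
tool_pos: [475.9, 158.6, 69.0]
tool_rot: [0.001, 0.15, 0.989, 0.001]
force: [-1.0, -0.2, 3.4]
finger_gap: 0.2
```

```bash
python3 v.py s15 262 160
```

```text
13.2667 [475.95 158.65  68.96] [-1.02 -0.19  3.37]
13.3167 [475.95 158.66  69.  ] [-0.36  0.76  4.02]
```

View pics/s15e.png

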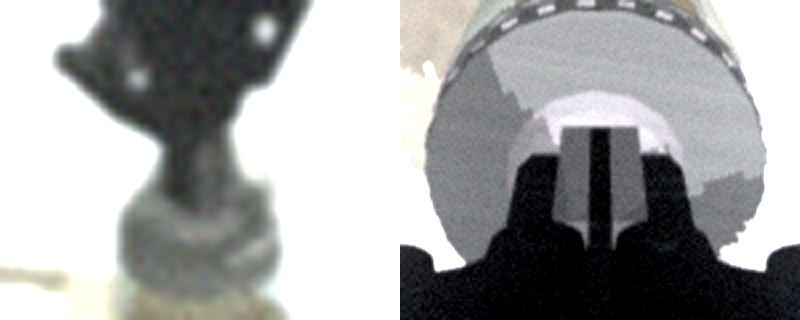

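The force is 4 N and the button is partly down. I'll go the last couple of millimetres.

carry_out(
  motion=[
    [0,0,-0.001,0,0],
    [0,0,-0.002,0,0],
    [0,0,-0.0025,0,0],
    [0,0,-0.0025,0,0],
    [0,0,-0.0025,0,0],
  ],
)

```text
time_s: 13.78
tool_pos: [476.0, 158.7, 67.1]
tool_rot: [0.001, 0.15, 0.989, 0.001]
force: [-1.8, -0.7, 7.9]
finger_gap: 0.4
```

```bash
python3 v.py s16 262 160
```

```text
13.7833 [475.97 158.67  67.14] [-1.82 -0.7   7.94]
13.8333 [475.96 158.67  67.13] [-3.24 -1.38  8.19]
```

View pics/s16e.png

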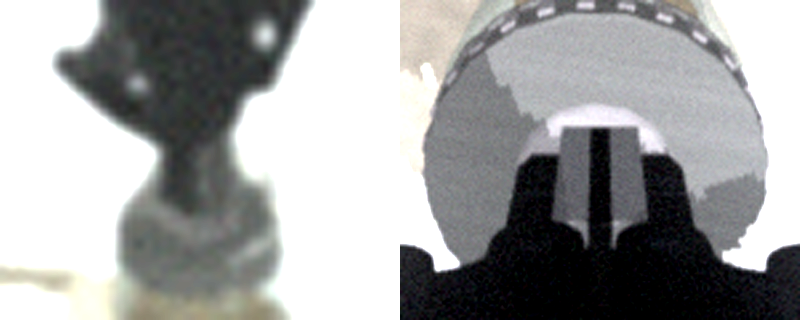

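It bottomed at 8 N with TCP z = 67.1, as predicted. I'll release and draw back.

carry_out(
  motion=[
    [0,0,0.004,0,0],
    [0,0,0.012,0,0],
    [0,0,0.03,0,0],
    [0,0,0.055,0,0],
    [0,0,0.085,0,0],
    [0,0,0.115,0,0],
    [0,0,0.145,0,0],
    [-0.02,0,0.17,0,0],
    [-0.05,0.02,0.19,0,0],
    [-0.08,0.05,0.2,0,0],
    [-0.11,0.08,0.2,0,0],
    [-0.14,0.11,0.2,0,0],
    [-0.16,0.13,0.2,0,0],
    [-0.17,0.14,0.2,0,0],
    [-0.17,0.14,0.2,0,0],
    [-0.17,0.14,0.2,0,0],
    [-0.17,0.14,0.2,0,0],
    [-0.17,0.14,0.2,0,0],
    [-0.17,0.14,0.2,0,0],
  ],
)

```text
time_s: 15.47
tool_pos: [306.8, 298.0, 267.0]
tool_rot: [0.001, 0.151, 0.989, 0.001]
force: [0.3, -0.6, 0.1]
finger_gap: -0.2
```

```bash
python3 - <<'E'
from h import *
s=readout.read_state();print(s["time_s"],s["tool_pos"],s["force"])
a=get_image("scene");b=get_image("top")
save(a,"pics/s17.png")
old=cv2.cvtColor(cv2.imread("pics/top0.png"),cv2.COLOR_BGR2RGB)
save(np.vstack([old[120:260,130:400],b[120:260,130:400]]),"pics/t17.png")
for n,z in dict(tall=155,short=82,wide=128,mid=108).items():
    for c in("top","scene"):
        r=finder.spot_point("top_"+n,c)
        for q in r[:2]: print(n,c,q["point"],atz(c,q["point"],z).round(1))
E
```

```text
15.4667 [306.81396524 298.01485031 267.01562319] [ 0.28635876 -0.58993636  0.12685746]
tall top [271.9, 155.2] [626.9 -38.4 155. ]
tall scene [132.5, 299.5] [ 511.4 -439.8  155. ]
tall scene [281.8, 198.8] [636.2 -41.4 155. ]
short top [198.4, 209.8] [461.9 159.   82. ]
short scene [258.0, 162.6] [462.8 165.2  82. ]
wide top [165.6, 147.5] [626.5 269.5 128. ]
wide scene [325.9, 146.7] [636.6 269.5 128. ]
mid top [372.3, 252.2] [ 388.  -345.1  108. ]
mid top [341.1, 230.6] [ 439.8 -254.   108. ]
mid scene [326.2, 144.5] [623.5 312.6 108. ]
mid scene [163.6, 239.5] [ 429.5 -249.3  108. ]
```

View pics/s17.png

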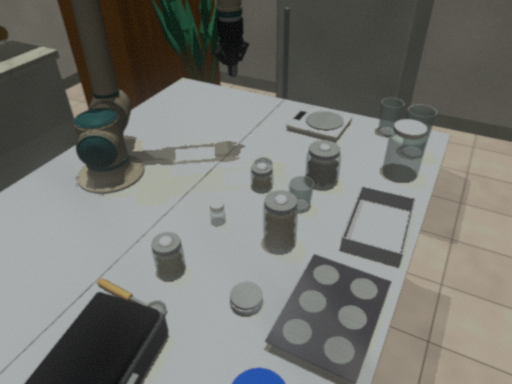

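View pics/t17.png

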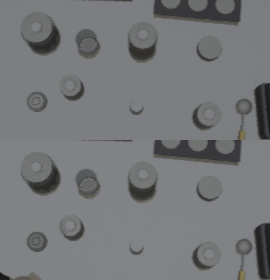

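The scene matches the start view: tall button at (281,199), short at (262,165), both bright and up. The hand is well clear, so I'm handing in.

```bash
python3 -c "
from h import *
print(ticket.sign_off())"
```

```text
the job is handed in; nothing more can be done
None
```

I pressed and released the tall jar's button, then the short jar's, with shut fingertips, and handed the job in. No verdict came back.

- **Presses:** the tall button was held at about 6 N and the short one at about 8 N. Each stopped about 5 mm below first contact, which fits full travel, and the force is well under the 25 N limit.
- **Last checks:** before and after pictures show all jars and bystanders standing where they were, with both pressed buttons up. The hand is about 270 mm above the surface, well over 70 mm from every button. The clock read 15.5 s when the arm stopped moving.
- **Disagreements:**
    - The shut fingertips turned out to reach only about 10 mm ahead of the TCP, not the stated 25 mm, so I found contact by small force-checked steps.
    - The network's point reports scattered by up to about 17 mm around the true buttons, with a few outright false hits. I relied on positions triangulated from the pictures instead.

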